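# Close up the washed dry-food bin

## Robot

A 6-joint arm with a two-finger parallel gripper is mounted at the origin on the work surface. World frame = base frame: x ahead of the robot, y to its left, z up, the work surface at z = 0. Lengths are in mm, angles in rad, forces in N, time in s.
With the tool pointing down it reaches from about 300 to 775 mm from the base axis. Payload 14.6 kg.
Tool frame: the origin (TCP) lies at the very end of the fingers, on their centre line; the grasp point (between the pads) lies 19 mm behind it; z points along the fingers, y is the line along which they close (so a half turn about z gives the same grasp; the last joint's range is limited). The gripper opens to 94 mm and grips with 3 to 60 N. Pads are 16 mm wide; open, the fingers measure 119 mm over their backs; the gripper's body (75 mm by 177 mm) begins 78 mm behind the grasp point.
Start: joints at [-1.374, 0.3, 1.521, -0, 1.321, -0.067], TCP at [143.406, -530.965, 205.446] pointing down, gripper open.
Joint ranges: [-3.03, 3.03], [-0.79, 2.21], [0.23, 2.52], [-1.04, 4.18], [0, 3.07], [-2.55, 2.55]. Speed limits (rad/s): [2.22, 2.22, 2.57, 3.14, 3.14, 3.14].

## Interface

Orientations are given as [roll, pitch, yaw] about the fixed x, y, z axes, in that order (R = Rz(yaw) Ry(pitch) Rx(roll)).
In Python, from cell import manip gives the robot as it stands.
- The arm moves only by the tool servo_tool, never from a script. Its argument "motion" is a list that holds one entry, the list of rows, each a list of 7 numbers: the shift along the world's x, y, z as a fraction of full scale, then the turn, a rotation vector about the world's x, y, z as a fraction of full scale, then the closure, from 0 (fully open) to 1 (shut). In form: [[[x, y, z, rx, ry, rz, gripper], ...]]. A call has 1 to 10 rows; each row is the pose to reach, as a shift and turn from the pose commanded when the call began, turning the shorter way round; what a row does not reach only later rows make up. Full scale, the value 1, is 0.5 m for a shift and pi rad for a turn. A row lasts 1/10 s, in which the tool goes at most 50 mm and 8.59 degrees, less where a joint would pass 70% of its speed; a pose out of reach is approached as far as the arm can. A call with a number of a shift or a turn outside -1 to 1 is refused whole. A call with a gripper value outside its range is refused whole. The fingers move at their own pace and stop on an object; "newtons" is the grip in N (left out, the last holds). Time passes only in rows, so rows that repeat a pose let the fingers close. It gives the time, the measured TCP pose, the force, the opening and the grip force at its end, in the units of the state.
- manip.read_state(): the state, without advancing time (a new reading comes with each control period).
- manip.camera(name): name is "scene" or "top" or "wrist"; returns a dict with "frame" (420x560x3 uint8, red, green, blue), "range_z" (420x560 float32, mm along the optical axis (not along the pixel's ray), 0 where there is no reading), "vfov" (degrees; the focal length in pixels is half the picture's height over the tangent of half this angle, whatever the lens; pixels are square), "cx", "cy" (the principal point, pixels), "cam_to_world" (4x4, takes a point from camera to world coordinates). Camera axes: x right, y down, z forward; pixel columns grow to the right and rows downward; lengths in mm; the calibration is good to about 2 mm. A picture is of the moment at which its call begins.
- manip.sign_off(): hands the job in; it is judged then, once.
The state is a dict: "clock": time; "joints": joint angles; "qd": joint speeds; "effort": joint torques, N m; "eef_pos": TCP position; "eef_rot": TCP orientation; "wrist_force": force on the tool from outside, world axes, zero at the start; "moment": the same for the moment, N m; "finger_gap": finger opening in mm; "finger_force": force on a finger pad.
Only numpy, scipy, OpenCV 4.12 (cv2) and the standard library are available. Lean on these libraries where they do the work, as an engineer would, in place of code of your own. Each camera call takes 0.05 s, during which the arm holds its last target. There are 200 camera calls.

## Task

Close up the washed dry-food bin: set the steel scoop down inside it without dropping it, then take the white cover off the wire drainer, hook its front lip under the bin's front hood with the cover still tilted up at the back, and swing it down until the rear catch snaps over it and it lies flat and square. Let go of everything and leave the other things on the counter standing where they are.

Things in the scene. Friction and masses are not known exactly. Their poses are not given: they have to be found in the camera images.
- bin: Clear food bin, white hood across its front; upright, does not shift. 208 mm long (x), 160 wide (y). Origin: centre of underside, z up, -x is the front (hood), +x the rear (catch). Floor 4 mm thick, front and rear walls 4, side walls 5 (150 clear between); side and rear rims 90 mm high. Open mouth x = -80 to +100, y = -75 to +75 mm. The catch behind the rear wall stands 113 mm high.
- slot (a point): Middle of the slot's mouth, under the rear edge of the hood: bin x = -80, y = 0, z = 93 mm; axes as the bin. The hood is a roof from bin x = -104 to -80, underside 96 mm and top 102 mm high; the slot under it is open to the rear and down into the bin, and ends at the front wall's inner face, x = -100. The lip goes in here towards the bin's -x.
- seat (a point): Where the cover's origin lies when it is home: bin x = +15, y = 0, z = 90 mm; axes as the bin. The plate then rests on the side and rear rims, the lip between the side walls under the hood. The cover swings about its plate's front lower edge (cover x = -83, z = 0), which stands on the side rims at bin x = -68, z = 90 mm.
- catch (a joint): Spring catch at the bin's rear, 40 mm wide, hinged 40 mm up. 0 rad = at rest; grows as it is pushed back (to +x), at most 0.4. Its nose slopes 25 degrees from the vertical on top: the cover's rear edge, pressed down, pushes it back 0.06 to 0.09 rad and snaps under it. That takes about 8 N pressed down near the rear edge, about double at the grip bar.
- catch_nose (a point): Tip of the catch's nose, at bin x = +101, z = 97.5 mm at rest. The closed cover's rear edge lies below it and reaches 5 mm beyond it.
- drainer: Low chrome wire drainer, about 200 mm long (x), 146 wide; does not shift. Origin: on the counter under its middle, z up. Its slope rises to +x at 28 degrees; the surface the cover lies on is 74 mm above the origin. Three turned-up wire ends, 17 mm high, at its low end (-x) stop the cover's lip.
- cover: The bin's white cover, about 190 g, first lying on the drainer, lip downhill. Plate 5 mm thick, x = -83 to +91, y = -82 to +82 mm; in front of it the lip, 4 mm thick, flush with the underside, 138 wide, x = -113.5 to -83. Origin: on the underside below the middle of the grip bar; z out of the top. The grip bar stands on top across the cover: 16 mm thick (x), 100 long (y), top at z = 31 mm.
- lip (a point): Middle of the cover's front lip edge (cover x = -113.5, z = 2 mm); axes as the cover.
- rear_edge (a point): Middle of the cover's rear edge, on the top face (cover x = +91, z = 5 mm); axes as the cover.
- scoop: Steel measuring scoop, about 70 g: cup 60 mm across, 52 high, upright on the counter; flat handle 14 mm wide (y), 7 thick, sticking out along +x at rim height to x = 98 mm. Origin: centre of the cup's underside, z up.
- handle (a point): On the scoop's handle, where to pinch it across its width: x = 50, z = 47.5 mm of the scoop (mid-thickness); axes as the scoop.
- handle_end (a point): Free end of the scoop's handle: x = 98, z = 47.5 mm of the scoop.
- jar_tall: Bystander: tall glass jar with a metal lid, 80 mm across, 135 high. Origin under its centre.
- jar_low: Bystander: low glass jar with a metal lid, 86 mm across, 100 high. Origin under its centre.
- spice_jar: Bystander: small glass spice jar, 44 mm across, 100 high. Origin under its centre.
- mug: Bystander: white mug, 80 mm across, 92 high, handle at +y. Origin under its centre.
- tin: Bystander: food tin, 74 mm across, 108 high. Origin under its centre.
- pepper_mill: Bystander: dark wooden pepper mill, 56 mm across, 174 high. Origin under its centre.
- ramekin: Bystander: white ramekin, 84 mm across, 45 high. Origin under its centre.
Mind the look-alikes: they are no part of the job. What is shaped like the scoop but blue or turquoise is not meant.

How it is judged:
By the outcome, as a careful person would: the job done as asked, in the order asked, and still so for the second after the job is handed in, with the robot touching nothing.
It also fails if it takes over 61 s, if anything falls off the work surface, if the arm or the gripper's body presses on something with over 40 N, if the wrist force passes 120 N, or if a joint passes its speed limit or range.

## Working session

There is one attempt and no reset: what is moved stays moved. The work goes in short steps, Python scripts to look and compute and a tool call to move; the robot and the scene stay as the last step left them, time stands still between calls to the robot, and variables do not carry over. Pictures are saved under pics/ and viewed, at most 10 in all, crops included, and the job is handed in when it is done.

Besides the shell and the picture viewer there is one more tool, called after ">>>" as a command line: name --argument value ..., lists and objects as JSON in quotes. servo_tool: Moves the arm, as the interface text tells. Its arguments: {"type":"object","properties":{"motion":{"type":"array"},"newtons":{"type":"number"}},"required":["motion"]}

```bash
ls; mkdir -p pics
python3 - <<'E'
from cell import manip
import cv2,numpy as np
s=manip.read_state(); print({k:s[k] for k in('clock','eef_pos','eef_rot','finger_gap')})
for n in('scene','top'):
    c=manip.camera(n); np.savez(f'pics/{n}0.npz',**c)
    cv2.imwrite(f'pics/{n}0.png',c['frame'][:,:,::-1]); print(n,c['vfov'],c['cx'],c['cy'],np.round(c['cam_to_world'],3).tolist())
E
```

```text
pics
{'clock': 0.0, 'eef_pos': array([ 143.3458209 , -530.7097884 ,  204.88955229]), 'eef_rot': array([-3.14042608e+00, -8.41749212e-05,  2.63772447e-01]), 'finger_gap': 94.26278160897225}
scene 57.533230158181496 281.58364923088845 213.29582380755946 [[-0.548, 0.557, -0.624, 1297.945], [0.836, 0.373, -0.402, 471.38], [0.008, -0.742, -0.67, 923.083], [0.0, 0.0, 0.0, 1.0]]
top 46.47833419566296 285.90003272670054 213.6758839137624 [[0.018, -0.986, 0.165, 261.267], [-1.0, -0.018, 0.002, -14.252], [0.001, -0.165, -0.986, 1625.542], [0.0, 0.0, 0.0, 1.0]]
```

View pics/scene0.png

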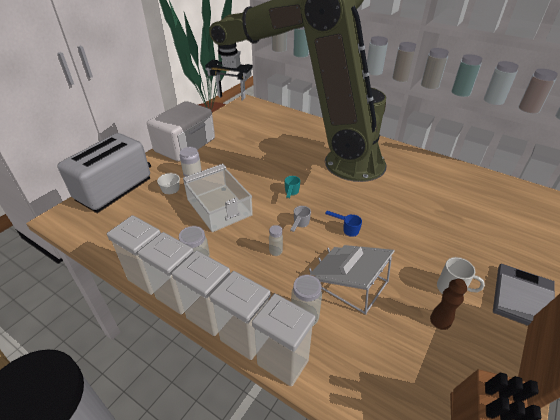

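View pics/top0.png

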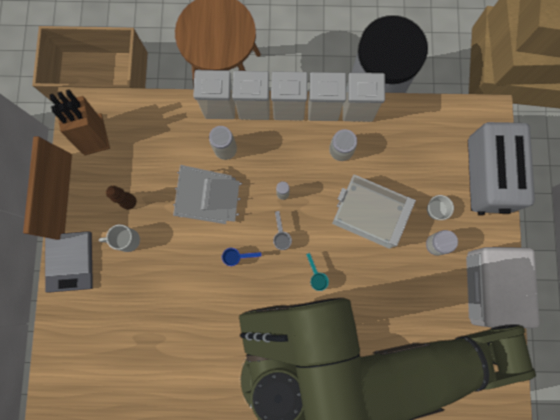

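The scene view shows the clear bin at about (218,195) with its catch facing the camera at (231,208), the steel scoop at (302,216), and the cover on the drainer at (355,262). In the top view the bin is at (374,210), the scoop cup at (282,241) with its handle to (279,212), the cover at (207,193), and the blue and teal look-alikes at (231,257) and (319,282).

```bash
cat > h.py <<'E'
import numpy as np,cv2
from scipy.spatial.transform import Rotation as R
def load(n): return dict(np.load(f'pics/{n}.npz'))
def grab(n,name):
    from cell import manip
    c=manip.camera(n); np.savez(f'pics/{name}.npz',**c); return dict(c)
def foc(c): return c['frame'].shape[0]/2/np.tan(np.radians(c['vfov'])/2)
def cloud(c):
    z=c['range_z']; v,u=np.mgrid[:z.shape[0],:z.shape[1]]; f=foc(c)
    p=np.stack([(u-c['cx'])*z/f,(v-c['cy'])*z/f,z],-1); M=c['cam_to_world']
    w=p@M[:3,:3].T+M[:3,3]; w[z<=0]=np.nan; return w
def ray(c,u,v,h):   # hit with plane z=h
    M=c['cam_to_world']; d=M[:3,:3]@[(u-c['cx'])/foc(c),(v-c['cy'])/foc(c),1]; o=M[:3,3]
    return o+d*(h-o[2])/d[2]
def proj(c,p):
    M=c['cam_to_world']; q=(np.atleast_2d(p)-M[:3,3])@M[:3,:3]; f=foc(c)
    return np.c_[q[:,0]/q[:,2]*f+c['cx'],q[:,1]/q[:,2]*f+c['cy']]
def zoom(c,x0,y0,x1,y1,k,fn): cv2.imwrite(fn,cv2.resize(c['frame'][y0:y1,x0:x1,::-1],None,fx=k,fy=k,interpolation=cv2.INTER_CUBIC))
E
python3 - <<'E'
from h import *
t=load('top0'); s=load('scene0'); w=cloud(t)
print('holes',np.mean(t['range_z']==0))
a=cv2.resize(t['frame'][155:285,170:450,::-1],None,fx=2.8,fy=2.8,interpolation=cv2.INTER_CUBIC)
cv2.imwrite('pics/z1.png',a)
for nm,(u0,u1,v0,v1) in dict(cover=(172,244,160,225),bin=(325,425,170,255),scoop=(262,300,200,258)).items():
    print(nm); print(np.round(w[v0:v1:6,u0:u1:6,2]).tolist() if nm!='scoop' else np.round(w[v0:v1:4,u0:u1:4,2]).tolist())
# cover plane fit
p=w[165:222,178:240].reshape(-1,3); p=p[(p[:,2]>25)]
best=None;rng=np.random.default_rng(0)
for _ in range(500):
    q=p[rng.choice(len(p),3,False)]; n=np.cross(q[1]-q[0],q[2]-q[0]); n/=np.linalg.norm(n)+1e-9
    k=abs((p-q[0])@n)<2.5
    if best is None or k.sum()>best.sum(): best=k
q=p[best]; m=q.mean(0); n=np.linalg.svd(q-m)[2][2]; n*=np.sign(n[2])
print('cover n',n,'tilt',np.degrees(np.arccos(n[2])),len(q),m,'downhill yaw',np.degrees(np.arctan2(n[1],n[0])))
E
```

```text
holes 0.004064625850340136
cover
[[-1.0, 1.0, -2.0, -0.0, -1.0, -2.0, -12.0, 1.0, -4.0, 9.0, 0.0, -4.0], [3.0, -2.0, 114.0, 3.0, -8.0, 4.0, -1.0, 6.0, -2.0, 1.0, -0.0, 3.0], [0.0, 110.0, 110.0, 102.0, 97.0, 88.0, 82.0, 63.0, -4.0, -2.0, 5.0, 5.0], [-7.0, 128.0, 108.0, 103.0, 94.0, 83.0, 76.0, 68.0, 55.0, 50.0, 24.0, 4.0], [0.0, 119.0, 112.0, 100.0, 90.0, 84.0, 100.0, 66.0, 57.0, 48.0, 31.0, 22.0], [7.0, 122.0, 108.0, 102.0, 89.0, 86.0, 100.0, 64.0, 50.0, 45.0, 31.0, 4.0], [-3.0, 117.0, 105.0, 102.0, 95.0, 85.0, 106.0, 63.0, 48.0, 42.0, 34.0, -0.0], [-2.0, 116.0, 109.0, 98.0, 94.0, 90.0, 72.0, 65.0, 54.0, 47.0, 30.0, -1.0], [-0.0, 120.0, 101.0, 103.0, 84.0, 101.0, 69.0, 60.0, 58.0, 36.0, 30.0, 4.0], [2.0, 113.0, 101.0, 93.0, 87.0, 84.0, 74.0, 52.0, 47.0, 43.0, 31.0, 2.0], [1.0, -2.0, 6.0, -1.0, 3.0, -6.0, 64.0, 62.0, 49.0, 4.0, 27.0, -0.0]]
bin
[[-3.0, 4.0, -6.0, -2.0, -2.0, 1.0, -2.0, -6.0, -2.0, 0.0, 2.0, -3.0, 4.0, -6.0, 8.0, 2.0, -1.0], [-7.0, 7.0, 3.0, 6.0, -1.0, 87.0, nan, 4.0, 0.0, -1.0, 1.0, -0.0, -1.0, 1.0, 5.0, 1.0, -1.0], [8.0, 0.0, -1.0, -0.0, 2.0, 30.0, 60.0, 87.0, 4.0, -
[... 1522 characters left out ...]
.0, 2.0, 53.0, 8.0, 4.0, -1.0, 1.0, 7.0], [2.0, -6.0, 2.0, 8.0, 50.0, -4.0, 9.0, 1.0, -7.0, 4.0], [-0.0, 4.0, -1.0, -1.0, 58.0, 3.0, -1.0, 5.0, 4.0, -0.0], [6.0, -2.0, 7.0, -2.0, 54.0, 45.0, 47.0, 2.0, 6.0, -2.0], [5.0, 4.0, -1.0, 51.0, 5.0, 6.0, 10.0, 3.0, -7.0, -6.0], [-3.0, -1.0, 8.0, 24.0, 1.0, 6.0, 3.0, 53.0, 3.0, 5.0], [2.0, -1.0, 4.0, 50.0, 4.0, 7.0, 5.0, 1.0, 1.0, 5.0], [-3.0, -1.0, 2.0, -1.0, 56.0, 2.0, 42.0, 3.0, -11.0, -3.0], [-2.0, 5.0, 3.0, 5.0, -2.0, -2.0, 0.0, 3.0, -0.0, 4.0], [4.0, 2.0, -1.0, -1.0, -6.0, -7.0, -5.0, 3.0, 0.0, -5.0]]
cover n [-0.02939416 -0.47279698  0.88068099] tilt 28.27538012831904 1404 [578.2942348  248.46554047  75.57059987] downhill yaw -93.5575447771263
```

View pics/z1.png

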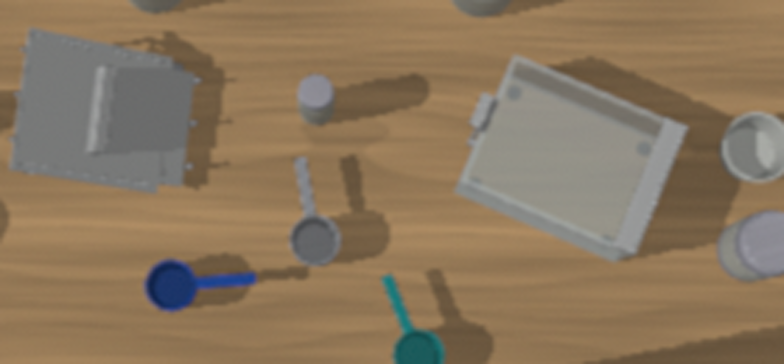

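The zoom of the top view shows the cover with its grip bar at (100,110) and lip to the right (-y), held by the wire ends at x≈215. The scoop cup is at (315,240) with its handle end at (300,160), and the bin's catch is at (483,112) on the upper left with the hood at (655,190) on the lower right.

Run:
```python
from h import *
t=load('top0'); s=load('scene0')
def rect(p):
    (c,(a,b),ang)=cv2.minAreaRect(p.astype(np.float32)); return np.round(c,1),np.round((a,b),1),round(ang,1)
for nm,c,(u0,u1,v0,v1) in (('top',t,(172,250,160,228)),):
    w=cloud(c)
    p=w[v0:v1,u0:u1].reshape(-1,3); n=np.array([-.02939,-.4728,.88068]); d=np.dot(n,[578.29,248.47,75.57])
    e=p@n-d
    q=p[(abs(e)<5)&(p[:,2]>32)]
    ex=np.array([0,0,1.])-n*n[2]; ex/=np.linalg.norm(ex); ey=np.cross(n,ex)
    b=p[(e>15)&(e<40)&(p[:,2]>60)]
    print('plate',rect(q@np.c_[ex,ey]),'bar',len(b),rect(b@np.c_[ex,ey]),'bar h',np.percentile((b@n-d),[20,50,90]))
    o=np.array(rect(b@np.c_[ex,ey])[0]); print('bar centre on top face',ex*o[0]+ey*o[1]+n*d, 'ex',ex)
    m=np.median(b@np.c_[ex,ey],0); print('bar median',ex*m[0]+ey*m[1]+n*d)
# bin
for nm,c,(u0,u1,v0,v1) in (('top',t,(325,426,168,256)),('scene',s,(180,258,160,232))):
    w=cloud(c)[v0:v1,u0:u1].reshape(-1,3)
    hood=w[(w[:,2]>96)&(w[:,2]<108)]; cat=w[(w[:,2]>108)&(w[:,2]<120)]
    rim=w[(w[:,2]>82)&(w[:,2]<110)]
    print(nm,'rim',rect(rim[:,:2]),len(rim),'hood med',np.median(hood,0),'catch',len(cat),np.median(cat,0))
# scoop in both by saturation mask
for nm,c,(u0,u1,v0,v1) in (('top',t,(262,300,203,258)),('scene',s,(286,316,200,236))):
    hsv=cv2.cvtColor(c['frame'],cv2.COLOR_RGB2HSV)[v0:v1,u0:u1]; w=cloud(c)[v0:v1,u0:u1]
    m=(hsv[...,1]<70)&(w[...,2]>30)&(w[...,2]<70)
    p=w[m]; print(nm,'scoop n',m.sum(),p.mean(0))
    vv,uu=np.where(hsv[...,1]<70)
    P=np.array([ray(c,u+u0,v+v0,50) for u,v in zip(uu,vv)])[:,:2]
    print(P.min(0),P.max(0),rect(P))
    hd=p[(p[:,0]>np.percentile(p[:,0],70))]; 
    if nm=='top':
        far=P[P[:,0]>P[:,0].min()+62]; mm=far.mean(0); dd=np.linalg.svd(far-mm)[2][0]; print('handle',len(far),mm,np.degrees(np.arctan2(*dd[::-1])))
```

```text
plate (array([ 285.9, -561.7]), array([165. , 202.4]), 88.9) bar 179 (array([ 293.7, -561.7]), array([100.7,  20.1]), 89.4) bar h [22.4109349  25.31157779 30.5419941 ]
bar centre on top face [578.66179746 255.42099848  79.3134963 ] ex [0.05463903 0.8789838  0.47371094]
bar median [578.85630854 256.35400726  79.82087865]
top rim (array([ 540.1, -284.6]), array([227. , 165.1]), 67.5) 817 hood med [ 508.7962531  -374.31207551  101.4447584 ] catch 64 [ 579.15695277 -187.65929933  112.67231291]
scene rim (array([ 544.9, -290.6]), array([426.6, 233.9]), 44.6) 697 hood med [ 542.59842783 -361.54268902  101.13916516] catch 41 [ 584.26574453 -186.02729878  112.69500192]
top scoop n 160 [475.41947932   7.39383111  49.40387248]
[409.45029197 -29.64324437] [533.95621281  28.92191254] (array([4.719e+02, 2.000e-01]), array([124.5,  58.3]), 1.0)
handle 98 [503.41183573  12.73026677] -167.99562137288348
scene scoop n 232 [456.88397824   4.60925313  45.27763895]
[407.20982403 -31.56937479] [538.28468857  49.13063275] (array([469.1,  14.4]), array([132.8,  57.6]), 24.4)
```

>>> servo_tool --motion '[[[0.66,0.48,0.29,0,0,0,0],[0.66,0.48,0.29,0,0,0,0],[0.66,0.48,0.29,0,0,0,0],[0.66,0.48,0.29,0,0,0,0],[0.66,0.48,0.29,0,0,0,0],[0.66,0.48,0.29,0,0,0,0],[0.66,0.48,0.29,0,0,0,0],[0.66,0.48,0.29,0,0,0,0],[0.66,0.48,0.29,0,0,0,0],[0.66,0.48,0.29,0,0,0,0]]]'

```text
clock: 1.1
eef_pos: [475.9, -288.7, 351.2]
eef_rot: [3.141, -0.001, 0.268]
wrist_force: [-0.6, 0.1, -0.2]
finger_gap: 94.0
finger_force: 0.0
```

>>> servo_tool --motion '[[[0,0,0,0,0,0,0],[0,0,0,0,0,0,0],[0,0,0,0,0,0,0]]]'

```text
clock: 1.4
eef_pos: [472.6, -291.7, 350.1]
eef_rot: [-3.141, 0.0, 0.262]
wrist_force: [-0.3, -1.7, -0.5]
finger_gap: 93.8
finger_force: 0.0
```

Run:
```python
from h import *
from cell import manip
s=manip.read_state(); print(s['clock'],s['eef_pos'],s['eef_rot'],s['joints'],s['wrist_force'])
c=grab('wrist','w1'); cv2.imwrite('pics/w1.png',c['frame'][:,:,::-1]); print(c['vfov'],np.round(c['cam_to_world'],2).tolist())
```

```text
1.4 [ 472.57403104 -291.67722591  350.08828705] [-3.14111251e+00  4.98471917e-04  2.62296660e-01] [-6.18892427e-01  2.50368535e-01  1.25476912e+00 -7.92586601e-05
  1.63714257e+00  6.89602132e-01] [-0.2745574  -1.70811987 -0.52951711]
66.68583512332624 [[0.26, -0.94, -0.24, 540.29], [-0.97, -0.25, -0.06, -274.72], [-0.0, 0.24, -0.97, 530.11], [0.0, 0.0, 0.0, 1.0]]
```

View pics/w1.png

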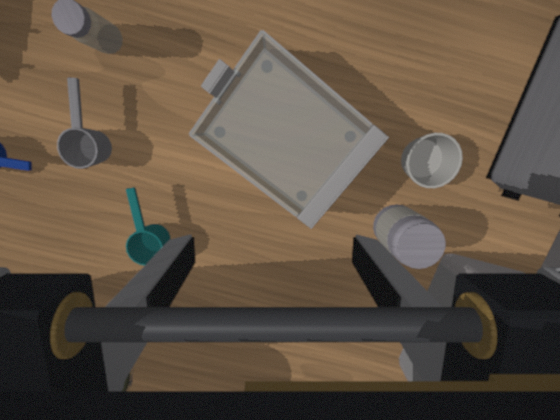

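The wrist view shows the bin: rear rim corners near (263,32) and (190,132), hood corners near (386,137) and (310,227), catch at (217,78). The steel scoop is at (82,148) with its handle up to (73,78).

Run:
```python
from h import *
c=load('w1'); w=cloud(c)
hsv=cv2.cvtColor(c['frame'],cv2.COLOR_RGB2HSV); g=cv2.cvtColor(c['frame'],cv2.COLOR_RGB2GRAY)
# corner rays
def sub(p): return cv2.cornerSubPix(g,np.float32([p]).reshape(-1,1,2),(4,4),(-1,-1),(3,30,.01)).reshape(2)
pts=dict(rL=((263,32),90),rR=((190,132),90),hL=((386,137),102),hR=((310,227),102))
P={k:ray(c,*sub(p),h)[:2] for k,(p,h) in pts.items()}; P0={k:ray(c,*p,h)[:2] for k,(p,h) in pts.items()}
for Q in(P,P0):
    f=(Q['hL']+Q['hR'])/2; r=(Q['rL']+Q['rR'])/2; d=r-f
    print({k:np.round(v,1) for k,v in Q.items()},'centre',np.round((f+r)/2,1),'len',np.linalg.norm(d),'yaw',np.degrees(np.arctan2(d[1],d[0])),
     'wid',np.linalg.norm(Q['rL']-Q['rR']),np.linalg.norm(Q['hL']-Q['hR']))
# depth based: hood and catch, rim
box=w[20:240,180:400].reshape(-1,3)
for lo,hi in((98,107),(86,94),(108,118)):
    b=box[(box[:,2]>lo)&(box[:,2]<hi)]; r=cv2.minAreaRect(b[:,:2].astype(np.float32)); print(lo,len(b),np.round(np.median(b,0),1),np.round(b.mean(0),1),r)
sc=w[70:168,55:112].reshape(-1,3); m=(sc[:,2]>40)&(sc[:,2]<60); b=sc[m]; print('scoop',len(b),b.mean(0),cv2.minAreaRect(b[:,:2].astype(np.float32)))
hh=b[b[:,0]>478]; mm=hh.mean(0); d=np.linalg.svd(hh[:,:2]-mm[:2])[2][0]; print('handle',mm,np.degrees(np.arctan2(d[1],d[0])),hh[:,0].max())
cup=b[b[:,0]<468]; A=np.c_[2*cup[:,:2],np.ones(len(cup))]; s=np.linalg.lstsq(A,(cup[:,:2]**2).sum(1),rcond=None)[0]; print('cup c',s[:2],np.sqrt(s[2]+s[:2]@s[:2]))
```

```text
{'rL': array([ 651.3, -227. ]), 'rR': array([ 503.6, -165. ]), 'hL': array([ 568.6, -422.7]), 'hR': array([ 422.1, -361. ])} centre [ 536.4 -293.9] len 212.4078416270392 yaw 67.26578002858533 wid 160.16219165244968 158.97333293547408
{'rL': array([ 649.3, -231.5]), 'rR': array([ 506.3, -167.5]), 'hL': array([ 567.7, -419.5]), 'hR': array([ 423.7, -358.9])} centre [ 536.8 -294.4] len 206.7202413982761 yaw 66.58321673156628 wid 156.63142945746424 156.258710525505
98 2494 [ 507.8 -379.5  102.7] [ 506.6 -371.2  102.7] ((503.5764465332031, -338.32208251953125), (304.23358154296875, 158.98336791992188), 84.94994354248047)
86 2132 [ 582.7 -255.3   90.5] [ 555.5 -267.1   90.4] ((516.0055541992188, -343.1117248535156), (317.69805908203125, 163.31053161621094), 67.12240600585938)
108 493 [ 580.7 -190.3  113.6] [ 580.6 -190.4  113.2] ((580.41015625, -190.30484008789062), (17.350736618041992, 39.819374084472656), 67.84039306640625)
scoop 1205 [468.23191347   3.58944933  50.22270249] ((470.8534851074219, -4.767345428466797), (60.109580993652344, 125.37783813476562), 86.72360229492188)
handle [506.20342374   9.60094906  51.51041044] -168.14616901099376 534.5466610697177
cup c [438.0010448   -3.60811201] 28.03228637448561
```

>>> servo_tool --motion '[[[0.028,0.596,-0.48,0,0,-0.018,0],[0.028,0.596,-0.48,0,0,-0.018,0],[0.028,0.596,-0.48,0,0,-0.018,0],[0.028,0.596,-0.48,0,0,-0.018,0],[0.028,0.596,-0.48,0,0,-0.018,0],[0.028,0.596,-0.48,0,0,-0.018,0],[0.028,0.596,-0.48,0,0,-0.018,0],[0.028,0.596,-0.48,0,0,-0.018,0],[0.028,0.596,-0.48,0,0,-0.018,0],[0.028,0.596,-0.48,0,0,-0.018,0]]]'

```text
clock: 2.45
eef_pos: [487.4, 6.6, 110.7]
eef_rot: [3.141, 0.0, 0.208]
wrist_force: [0.5, -0.5, 0.3]
finger_gap: 94.2
finger_force: 0.0
```

>>> servo_tool --motion '[[[0,0,0,0,0,0,0],[0,0,0,0,0,0,0],[0,0,0,0,0,0,0]]]'

```text
clock: 2.75
eef_pos: [487.7, 6.2, 111.1]
eef_rot: [3.141, -0.001, 0.206]
wrist_force: [-0.1, -0.6, -0.2]
finger_gap: 94.4
finger_force: 0.0
```

Run:
```python
from h import *
from cell import manip
s=manip.read_state(); print(s['clock'],s['eef_pos'],s['eef_rot'],s['joints'],s['wrist_force'])
c=grab('wrist','w2'); cv2.imwrite('pics/w2.png',c['frame'][:,:,::-1]); w=cloud(c)
print('cam',c['cam_to_world'][:3,3])
b=w.reshape(-1,3); b=b[(b[:,2]>42)&(b[:,2]<60)&(abs(b[:,1])<60)&(b[:,0]>400)&(b[:,0]<550)]
h=b[(b[:,0]>475)]; print(len(b),len(h),h.mean(0),h[:,0].max(),b[:,0].min())
d=np.linalg.svd(h[:,:2]-h[:,:2].mean(0))[2][0]; print(np.degrees(np.arctan2(d[1],d[0])))
print('TCP px',proj(c,s['eef_pos']))
```

```text
2.75 [487.68982036   6.23763382 111.06329884] [ 3.14127357e+00 -1.10083249e-03  2.06008182e-01] [-6.23139009e-02  2.66660568e-01  1.79951426e+00 -1.79914836e-05
  1.07427179e+00  1.30248298e+00] [-0.13864695 -0.63236756 -0.18810162]
cam [555.99605806  19.44766005 291.19172011]
2793 1397 [505.36232256  11.03691677  51.79384994] 535.0199688351574 410.4629002182186
-168.14139273751647
TCP px [[271.63288168 248.1358196 ]]
```

View pics/w2.png

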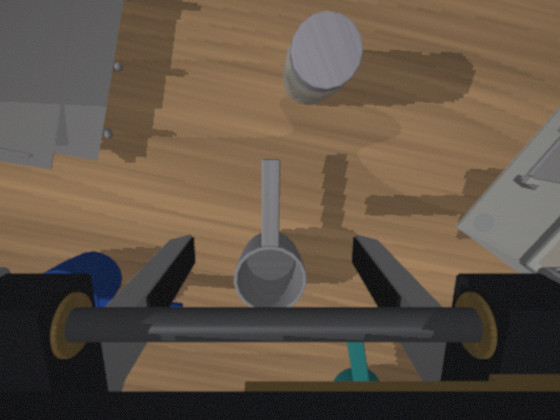

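The handle is at (271,160–230), centred between the fingers. I'll go down, pinch it and lift.

>>> servo_tool --motion '[[[0,0.002,-0.08,0,0,0,0],[0,0.002,-0.14,0,0,0,0],[0,0.002,-0.164,0,0,0,0],[0,0.002,-0.164,0,0,0,0],[0,0.002,-0.164,0,0,0,0.5],[0,0.002,-0.164,0,0,0,1],[0,0.002,-0.164,0,0,0,1],[0,0.002,-0.164,0,0,0,1],[0,0.002,-0.164,0,0,0,1],[0,0.002,-0.164,0,0,0,1]]]' --newtons 40

```text
clock: 3.8
eef_pos: [487.5, 8.0, 28.6]
eef_rot: [3.142, -0.0, 0.207]
wrist_force: [0.7, 0.1, -0.2]
finger_gap: 49.4
finger_force: 0.0
```

>>> servo_tool --motion '[[[0,0,0,0,0,0,1],[0,0,0,0,0,0,1],[0,0,0,0,0,0,1],[0,0,0,0,0,0,1],[0,0,0,0,0,0,1]]]'

```text
clock: 4.3
eef_pos: [487.4, 8.0, 28.4]
eef_rot: [3.142, 0.0, 0.207]
wrist_force: [0.2, -0.0, 0.8]
finger_gap: 13.3
finger_force: 40.0
```

>>> servo_tool --motion '[[[0,0,0.04,0,0,0,1],[0,0,0.12,0,0,0,1],[0,0,0.2,0,0,0,1],[0,0,0.28,0,0,0,1],[0.01,-0.04,0.32,0,0,0.02,1],[0.026,-0.12,0.32,0,0,0.06,1],[0.043,-0.2,0.32,0,0,0.1,1],[0.06,-0.28,0.32,0,0,0.15,1],[0.077,-0.36,0.32,0,0,0.195,1],[0.094,-0.44,0.32,0,0,0.24,1]]]'

```text
clock: 5.3
eef_pos: [534.4, -213.6, 188.4]
eef_rot: [-3.141, -0.0, 0.967]
wrist_force: [0.5, -0.1, -0.5]
finger_gap: 13.6
finger_force: 40.0
```

>>> servo_tool --motion '[[[0.012,-0.07,0,0,0,0.04,1],[0.024,-0.116,0,0,0,0.0675,1],[0.024,-0.116,0,0,0,0.0675,1],[0.024,-0.116,0,0,0,0.0675,1],[0.024,-0.116,0,0,0,0.0675,1]]]'

```text
clock: 5.8
eef_pos: [546.3, -269.0, 188.4]
eef_rot: [-3.141, -0.0, 1.173]
wrist_force: [-0.1, 0.6, -0.9]
finger_gap: 13.6
finger_force: 40.0
```

Run:
```python
from h import *
from cell import manip
s=manip.read_state(); print(s['clock'],s['eef_pos'],s['eef_rot'],s['joints'],s['wrist_force'],s['finger_gap'],s['finger_force'])
c=grab('wrist','w3'); cv2.imwrite('pics/w3.png',c['frame'][:,:,::-1]); w=cloud(c)
t=grab('top','t3'); 
for q in(c,t):
  w=cloud(q)
  b=w.reshape(-1,3); B=b-[536.5,-294,0]; a=np.radians(67.2); X=B[:,0]*np.cos(a)+B[:,1]*np.sin(a); Y=-B[:,0]*np.sin(a)+B[:,1]*np.cos(a)
  k=(b[:,2]>97)&(b[:,2]<107)&(X>-112)&(X<-70)&(abs(Y)<95); print('hood',k.sum(),np.percentile(X[k],[2,50,98]),np.percentile(Y[k],[2,50,98]))
  k=(b[:,2]>85)&(b[:,2]<95)&(X>-75)&(X<115)&(abs(Y)<95); print('rim',k.sum(),np.percentile(X[k],[2,50,98]),np.percentile(Y[k],[2,50,98]))
  k=(b[:,2]>108)&(b[:,2]<118)&(X>80)&(X<125)&(abs(Y)<50); print('catch',k.sum(),np.percentile(X[k],[2,50,98]),np.percentile(Y[k],[2,50,98]))
```

```text
5.8 [ 546.34761895 -269.00646821  188.42316624] [-3.14130428e+00 -1.48035431e-04  1.17270319e+00] [-5.17713463e-01  4.45099071e-01  1.36313703e+00  1.15805590e-04
  1.33366053e+00 -1.19647573e-01] [-0.12869238  0.60462751 -0.86961087] 13.556625026468433 39.96343731880188Traceback (most recent call last):
  File "<stdin>", line 9, in <module>
    return _quantile_unchecked(
        a, q, axis, out, overwrite_input, method, keepdims, weights)
    return _ureduce(a,
                    func=_quantile_ureduce_func,
    ...<5 lines>...
                    overwrite_input=overwrite_input,
                    method=method)
    r = func(a, **kwargs)
    result = _quantile(arr,
                       quantiles=q,
    ...<2 lines>...
                       out=out,
                       weights=wgt)
    slices_having_nans = np.isnan(arr[-1, ...])
                                  ~~~^^^^^^^^^
IndexError: index -1 is out of bounds for axis 0 with size 0
```

View pics/w3.png

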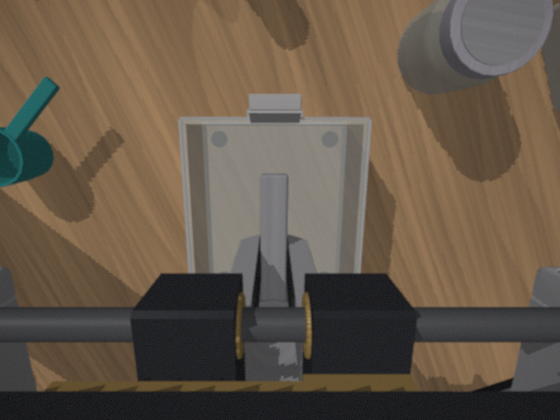

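The scoop hangs in line over the bin: handle at x≈274, rear rim corners at (180,119) and (371,119), catch at (275,105). I'll lower it, slowly at the end.

>>> servo_tool --motion '[[[0,0,-0.08,0,0,0,1],[0,0,-0.16,0,0,0,1],[0,0,-0.24,0,0,0,1],[0,0,-0.28,0,0,0,1],[0,0,-0.295,0,0,0,1],[0,0,-0.3,0,0,0,1],[0,0,-0.304,0,0,0,1],[0,0,-0.308,0,0,0,1],[0,0,-0.308,0,0,0,1],[0,0,-0.308,0,0,0,1]]]'

```text
clock: 6.9
eef_pos: [546.6, -270.1, 35.0]
eef_rot: [3.141, 0.0, 1.173]
wrist_force: [0.5, -0.3, -0.4]
finger_gap: 13.2
finger_force: 40.0
```

Run:
```python
from h import *
c=load('w3'); w=cloud(c)
g=cv2.cvtColor(c['frame'],cv2.COLOR_RGB2GRAY)
a=np.radians(67.2); Rz=np.array([[np.cos(a),np.sin(a)],[-np.sin(a),np.cos(a)]])
f=lambda p:np.round(Rz@(p[:2]-[536.5,-294]),1)
for p in((180,119),(371,119),(190,250),(359,250)): print(p,f(ray(c,*p,90)),'z',w[p[1]+1,p[0]+ (2 if p[0]<270 else -3),2])
b=w.reshape(-1,3); k=(b[:,2]>109)&(b[:,2]<117)&(np.hypot(b[:,0]-580,b[:,1]+190)<40); print('catch',k.sum(),f(b[k].mean(0)))
k=(b[:,2]>86)&(b[:,2]<94); q=(b[k][:,:2]-[536.5,-294])@Rz.T; q=q[(q[:,0]>-20)&(q[:,0]<115)&(abs(q[:,1])<90)]
for s in(1,-1):
    m=q[(q[:,1]*s>60)&(q[:,0]<90)]; print('side',s,len(m),np.median(m,0),np.polyfit(m[:,0],m[:,1],1)[0])
```

```text
(180, 119) [103.8  78.9] z 90.80295129839448
(371, 119) [103.8 -81.7] z 90.16274248076002
(190, 250) [-13.6  77.8] z 90.88437124968874
(359, 250) [-13.4 -79.2] z 90.01930237170893
catch 1178 [113.6  -0.8]
side 1 1019 [39.62136841 76.80226864] -0.0023287672303684264
side -1 1018 [ 39.0433568  -78.25091039] -0.002222990620709253
```

>>> servo_tool --motion '[[[0,0,-0.002,0,0,0,1],[0,0,-0.004,0,0,0,1],[0,0,-0.006,0,0,0,1],[0,0,-0.006,0,0,0,1],[0,0,-0.006,0,0,0,1]]]'

```text
clock: 7.4
eef_pos: [546.8, -269.8, 32.2]
eef_rot: [3.141, -0.0, 1.173]
wrist_force: [-0.2, 3.4, 6.5]
finger_gap: 13.2
finger_force: 40.0
```

>>> servo_tool --motion '[[[0,0,0,0,0,0,0.75],[0,0,0,0,0,0,0.6],[0,0,0,0,0,0,0.6],[0,0,0,0,0,0,0.6],[0,0,0.02,0,0,0,0.6],[0,0,0.1,0,0,0,0.6],[0,0,0.2,0,0,0,0.6],[0,0,0.3,0,0,0,0.6],[0,0,0.38,0,0,0,0.6],[0,0,0.42,0,0,0,0.6]]]'

```text
clock: 8.4
eef_pos: [546.9, -270.3, 246.7]
eef_rot: [3.136, 0.001, 1.173]
wrist_force: [-0.1, -0.1, -0.6]
finger_gap: 37.5
finger_force: 0.0
```

Run:
```python
from h import *
from cell import manip
s=manip.read_state(); print(s['clock'],s['eef_pos'],s['wrist_force'],s['finger_gap'])
c=grab('wrist','w4'); w=cloud(c); b=w.reshape(-1,3)
a=np.radians(67.07); Rz=np.array([[np.cos(a),np.sin(a)],[-np.sin(a),np.cos(a)]])
q=(b[:,:2]-[537.2,-294.3])@Rz.T
k=(abs(q[:,1])<60)&(q[:,0]>-75)&(q[:,0]<90)&(b[:,2]>40)&(b[:,2]<72); h=k&(q[:,0]>12)&(q[:,0]<80)&(abs(q[:,1])<30)
print('scoop',k.sum(),'handle',h.sum(),q[h].mean(0),q[h].max(0),q[h].min(0),'z',np.median(b[h,2]),np.polyfit(q[h,0],b[h,2],1))
```

```text
8.4 [ 546.90440487 -270.26300116  246.65520511] [-0.13801275 -0.07779636 -0.55229335] 37.49907197888591
scoop 1341 handle 620 [42.91145077  0.17975032] [72.40493927  6.62746517] [12.24079339 -6.4750633 ] z 55.85836025656047 [1.36713856e-03 5.57931696e+01]
```

>>> servo_tool --motion '[[[0.006,0.1,0,0,0,0.047,0],[0.012,0.2,0,0,0,0.094,0],[0.018,0.3,0,0,0,0.141,0],[0.024,0.4,0,0,0,0.188,0],[0.03,0.5,0,0,0,0.235,0],[0.036,0.6,0,0,0,0.282,0],[0.042,0.7,0,0,0,0.329,0],[0.048,0.8,0,0,0,0.376,0],[0.054,0.9,0.04,0,0,0.423,0],[0.06,0.96,0.08,0,0,0.47,0]]]'

```text
clock: 9.45
eef_pos: [575.5, 212.7, 281.2]
eef_rot: [-3.14, -0.002, 2.657]
wrist_force: [0.1, -0.9, 0.3]
finger_gap: 94.1
finger_force: 0.0
```

>>> servo_tool --motion '[[[0,0,0,0,0,0.045,0],[0,0,0,0,0,0.09,0],[0,0,0,0,0,0.132,0],[0,0,0,0,0,0.132,0],[0,0,0,0,0,0.132,0]]]'

```text
clock: 9.95
eef_pos: [576.3, 210.0, 281.4]
eef_rot: [-3.142, -0.0, 3.06]
wrist_force: [0.1, 0.4, -0.6]
finger_gap: 94.0
finger_force: 0.0
```

Run:
```python
from h import *
from cell import manip
s=manip.read_state(); print(s['clock'],s['eef_pos'],s['eef_rot'],s['joints'])
c=grab('wrist','w5'); cv2.imwrite('pics/w5.png',c['frame'][:,:,::-1]); print(np.round(c['cam_to_world'],2).tolist())
print(proj(c,[[578.7,256,79.6],[578.7,256,105]]))
```

```text
9.95 [576.30233377 209.97400505 281.41966942] [-3.14154074e+00 -1.69508018e-04  3.06049245e+00] [ 2.89686157e-01  4.04279387e-01  1.20738433e+00  1.30463661e-05
  1.53010574e+00 -1.20001050e+00]
[[0.08, 0.97, 0.24, 506.59], [1.0, -0.08, -0.02, 214.51], [0.0, 0.24, -0.97, 461.48], [0.0, 0.0, 0.0, 1.0]]
[[311.78381087 187.25237213]
 [314.42868948 191.21070803]]
```

View pics/w5.png

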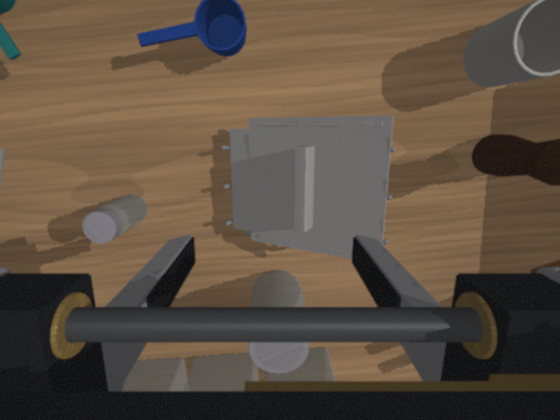

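The cover's grip bar is at (304,188), with the plate from (250,117) to (390,255) and the lip on the left at x≈231 against the wire ends at about (226,147–223).

Run:
```python
from h import *
c=load('w5'); w=cloud(c)[100:262,215:400].reshape(-1,3); p=w[w[:,2]>25]
n=np.array([-.029,-.473,.881]); d=np.dot(n,[578.7,256,79.6])
for it in range(6):
    q=p[abs(p@n-d)<3-.3*it]; m=q.mean(0); n=np.linalg.svd(q-m,full_matrices=False)[2][2]; n*=np.sign(n[2]); d=n@m
print('n',n,len(q),'tilt',np.degrees(np.arccos(n[2])),'downhill',np.degrees(np.arctan2(n[1],n[0])))
ex=np.array([0,0,1.])-n*n[2]; ex/=np.linalg.norm(ex); ey=np.cross(n,ex); E=np.c_[ex,ey]
e=p@n-d
b=p[(e>21)&(e<31)]; q=p[abs(e)<3]
rb=cv2.minAreaRect((b@E).astype(np.float32)); print('bar',len(b),rb,np.median(b@n-d))
# plate only: x > front
r=cv2.minAreaRect((q@E).astype(np.float32)); print('plate',r)
bb=b@E; mb=bb.mean(0); dv=np.linalg.svd(bb-mb,full_matrices=False)[2][0]; ang=np.arctan2(-dv[0]*np.sign(dv[1]),dv[1]*np.sign(dv[1])); print('bar dir deg from ey',np.degrees(ang),mb)
qq=q@E; print('plate extents rel bar',np.percentile(qq-mb,[0.5,99.5],axis=0))
# outline axis: rear edge and side edges
x=qq[:,0]-mb[0]; y=qq[:,1]-mb[1]
bins=np.arange(-70,71,10)
re=[(yc,np.percentile(x[abs(y-yc)<5],99)) for yc in bins]; print('rear slope deg',np.degrees(np.polyfit(*zip(*re),1)[0]),np.mean([r[1] for r in re]))
for s in(1,-1):
    se=[(xc,s*np.percentile(s*y[abs(x-xc)<5],99)) for xc in np.arange(-60,81,10)]; print('side',s,np.degrees(np.polyfit(*zip(*se),1)[0]),np.mean([r[1] for r in se]))
top=ex*mb[0]+ey*mb[1]+n*d; print('bar foot on top face',top,'origin',top-5*n)
np.savez('pics/cov.npz',n=n,ex=ex,ey=ey,top=top)
W=cloud(c).reshape(-1,3); k=(W[:,2]>60)&(abs(W[:,0]-700)<90)&(abs(W[:,1]-230)<70); print('jar',W[k].min(0),W[k].max(0))
```

```text
n [-0.02962195 -0.47221939  0.88098319] 16829 tilt 28.238806209213898 downhill -93.58941573572466
bar 1186 ((291.0804138183594, -560.9562377929688), (99.64044189453125, 16.516916275024414), 89.21013641357422) 25.889185831547195
plate ((278.05462646484375, -561.270751953125), (164.4929656982422, 207.059814453125), 89.10540008544922)
bar dir deg from ey -0.8452682714913796 [ 291.91990784 -559.20298559]
plate extents rel bar [[-113.16017412  -82.71639081]
 [  89.3748692    79.18185379]]
rear slope deg 5.705821696529763 86.26564167252523
side 1 -0.8592147200475947 78.432740119917
side -1 9.894429755034121 -76.6077388504261
bar foot on top face [576.16237602 252.83679288  79.96169635] origin [576.31048576 255.19788984  75.55678038]
jar [610.02002243 164.94627862  60.0050888 ] [789.8829284  299.92548825 139.22885228]
```

```bash
cat >> h.py <<'E'
def cmdpose(): z=np.load('pics/cmd.npz'); return z['p'],z['R']
def apply(row):   # update commanded pose after a call's last row
    p,Rm=cmdpose(); np.savez('pics/cmd.npz',p=p+500*np.array(row[:3]),R=R.from_rotvec(np.pi*np.array(row[3:6])).as_matrix()@Rm)
def need(pt,Rt):
    p,Rm=cmdpose(); return np.round(np.r_[(pt-p)/500,R.from_matrix(Rt@Rm.T).as_rotvec()/np.pi],4)
E
python3 - <<'E'
from h import *
np.savez('pics/cmd.npz',p=np.array([576.41,210.04,281.45]),R=R.from_euler('xyz',[np.pi,0,3.0646]).as_matrix())
z=np.load('pics/cov.npz'); n,ex,ey=z['n'],z['ex'],z['ey']; a=np.radians(-.86)
xc=ex*np.cos(a)+ey*np.sin(a); yc=np.cross(n,xc); top=z['top']+ex*(291.2-291.92)+ey*(-561+559.2)
Rt=np.c_[yc,xc,-n]; np.savez('pics/covT.npz',xc=xc,yc=yc,n=n,o=top-5*n,Rt=Rt)
print('o',top-5*n,'heading',np.degrees(np.arctan2(xc[1],xc[0])))
print('pre',need(top+73*n,Rt),top+73*n); print('grasp',need(top+3*n,Rt),top+3*n)
c=load('w5'); print('jar top',ray(c,278,345,135))
t=load('top0'); print('jar from top',ray(t,222,133,135))
E
```

```text
o [578.06724315 254.45213518  75.21611414] heading 85.43442333479246
pre [-1.300e-03  1.520e-02 -2.750e-01  1.566e-01 -9.800e-03 -2.000e-04] [575.75673117 217.61902265 143.9328032 ]
grasp [ 2.800e-03  8.130e-02 -3.984e-01  1.566e-01 -9.800e-03 -2.000e-04] [577.83026756 250.67438005  82.26397968]
jar top [753.45687439 200.53995243 135.        ]
jar from top [767.49238872 196.07783833 135.        ]
```

>>> servo_tool --motion '[[[0,0,-0.05,0.04,-0.0025,0,0],[0,0.005,-0.12,0.08,-0.005,0,0],[0,0.01,-0.2,0.12,-0.0075,0,0],[-0.001,0.015,-0.275,0.157,-0.01,0,0],[-0.001,0.015,-0.275,0.157,-0.01,0,0],[-0.001,0.015,-0.275,0.157,-0.01,0,0],[-0.001,0.015,-0.275,0.157,-0.01,0,0],[-0.001,0.015,-0.275,0.157,-0.01,0,0]]]'

```text
clock: 10.8
eef_pos: [576.7, 218.3, 146.3]
eef_rot: [2.648, -0.003, 3.067]
wrist_force: [-0.4, -0.5, 0.6]
finger_gap: 93.7
finger_force: 0.0
```

Run:
```python
from h import *
from cell import manip
apply([-0.001, 0.015, -0.275, 0.157, -0.01, 0])
s=manip.read_state(); print(s['clock'],s['eef_pos'],s['eef_rot'],s['joints'],s['wrist_force'])
z=np.load('pics/covT.npz'); o,xc,yc,n,Rt=[z[k] for k in('o','xc','yc','n','Rt')]
Rm=R.from_euler('xyz',s['eef_rot']).as_matrix(); print('rot err',np.degrees(R.from_matrix(Rt@Rm.T).as_rotvec()))
c=grab('wrist','w6'); w=cloud(c).reshape(-1,3)-o; L=w@np.c_[xc,yc,n]
k=(abs(L[:,0])<14)&(L[:,2]>27)&(L[:,2]<36)&(abs(L[:,1])<60); print('bar top',k.sum(),np.percentile(L[k],[1,50,99],axis=0).round(1))
k=(abs(L[:,0])<80)&(abs(L[:,2]-5)<5)&(abs(L[:,1])<75)&(abs(L[:,0])>25); A=np.c_[L[k][:,:2],np.ones(k.sum())]; print('top face',np.linalg.lstsq(A,L[k][:,2],rcond=None)[0])
print('grasp',need(o+8*n,Rt))
cv2.imwrite('pics/w6.png',c['frame'][:,:,::-1])
```

```text
10.8 [576.69593608 218.33465829 146.3078949 ] [ 2.64817327e+00 -3.03211418e-03  3.06708251e+00] [ 0.0942648   0.44318241  1.54746218  0.54387363  1.12714014 -1.63359556] [-0.3830094  -0.45362976  0.55044571]
rot err [-0.01711849  0.23511796 -0.07778098]
bar top 2697 [[ -8.6 -48.4  29.2]
 [ -0.9   3.4  31.3]
 [  7.   48.9  32.8]]
top face [-3.10701535e-03  3.14429539e-04  5.42524365e+00]
grasp [ 3.800e-03  6.630e-02 -1.234e-01 -4.000e-04  3.000e-04 -1.000e-04]
```

View pics/w6.png

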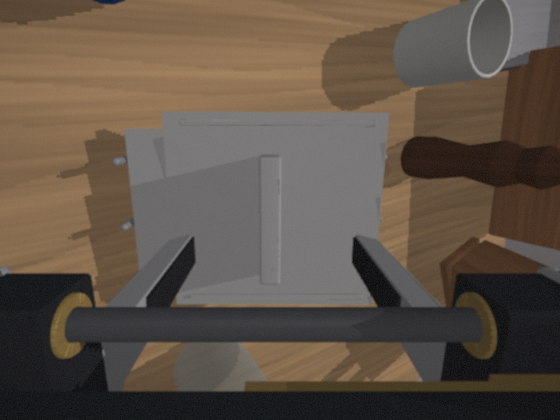

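The bar is at (271,157–283), centred along its length, with both fingers clear on either side.

>>> servo_tool --motion '[[[0.001,0.022,-0.042,0,0,0,0],[0.003,0.044,-0.084,0,0,0,0],[0.004,0.058,-0.111,0,0,0,0],[0.004,0.065,-0.124,0,0,0,0],[0.004,0.065,-0.124,0,0,0,0],[0.004,0.065,-0.124,0,0,0,0],[0.004,0.065,-0.124,0,0,0,0]]]'

```text
clock: 11.55
eef_pos: [578.4, 249.8, 83.0]
eef_rot: [2.647, -0.005, 3.066]
wrist_force: [0.1, -0.0, -0.1]
finger_gap: 94.2
finger_force: 0.0
```

Run:
```python
from h import *
from cell import manip
apply([0.004, 0.065, -0.124, 0, 0, 0])
s=manip.read_state(); z=np.load('pics/covT.npz'); o,xc,yc,n,Rt=[z[k] for k in('o','xc','yc','n','Rt')]
p,Rm=cmdpose(); print(s['eef_pos'],p,s['wrist_force']); print('TCP in cover',(s['eef_pos']-o)@np.c_[xc,yc,n],'cmd',(p-o)@np.c_[xc,yc,n])
print('rot err',np.degrees(R.from_matrix(Rt@R.from_euler('xyz',s['eef_rot']).as_matrix().T).as_rotvec()))
```

```text
[578.39312225 249.79800231  82.95802827] [577.91 250.04  81.95] [ 0.12521909 -0.00552894 -0.05475261]
TCP in cover [-0.40182658 -0.62271845  9.00861485] cmd [-0.70007334 -0.12981434  8.02059391]
rot err [-0.08513584  0.1268377  -0.0064719 ]
```

Good. I'll grip firmly.

>>> servo_tool --motion '[[[0,0,0,0,0,0,0.5],[0,0,0,0,0,0,1],[0,0,0,0,0,0,1],[0,0,0,0,0,0,1],[0,0,0,0,0,0,1],[0,0,0,0,0,0,1],[0,0,0,0,0,0,1],[0,0,0,0,0,0,1],[0,0,0,0,0,0,1],[0,0,0,0,0,0,1]]]' --newtons 60

```text
clock: 12.55
eef_pos: [577.9, 250.0, 81.9]
eef_rot: [2.647, -0.006, 3.066]
wrist_force: [-0.0, -0.4, 0.2]
finger_gap: 17.4
finger_force: 0.0
```

>>> servo_tool --motion '[[[0,0,0,0,0,0,1],[0,0,0,0,0,0,1],[0,0,0,0,0,0,1]]]'

```text
clock: 12.85
eef_pos: [577.9, 250.0, 82.0]
eef_rot: [2.647, -0.006, 3.066]
wrist_force: [-1.2, -0.5, 1.5]
finger_gap: 15.7
finger_force: 60.0
```

Run:
```python
from h import *
z=np.load('pics/covT.npz'); o,xc,yc,n,Rt=[z[k] for k in('o','xc','yc','n','Rt')]
print('n',n,'xc',xc)
a=np.radians(67.07); C=np.array([537.2,-294.3,0]); bx=np.array([np.cos(a),np.sin(a),0]); by=np.array([-np.sin(a),np.cos(a),0]); bz=np.array([0,0,1.])
h0=np.array([-.7,-.13,8.0])  # TCP in cover frame
h0=np.array([0,-.13,8.0])  # bar centred between the pads after closing
def pose(th,piv):   # cover tilt th deg, pivot (bin x,y,z) of front lower edge
    t=np.radians(th); cx=bx*np.cos(t)+bz*np.sin(t); cz=-bx*np.sin(t)+bz*np.cos(t); Rc=np.c_[cx,by,cz]
    o=C+piv[0]*bx+piv[1]*by+piv[2]*bz+83*cx
    return o+Rc@h0, np.c_[by,cx,-cz]
np.savez('pics/bin.npz',C=C,a=a)
for nm,th,pv in(('over',28.2,(-68+80,0,90+120)),('pre',28.2,(-68+34,0,90+26)),('in',28.2,(-68,0,91)),('flat',0,(-68,0,90))):
    P,Rp=pose(th,pv); print(nm,P.round(1),need(P,Rp))
```

```text
n [-0.02962195 -0.47221939  0.88098319] xc [0.07012858 0.87821626 0.47309426]
over [ 569.  -219.4  256.3] [-0.0178 -0.9389  0.3486 -0.0011 -0.0018 -0.1034]
pre [ 551.1 -261.8  162.3] [-0.0536 -1.0236  0.1606 -0.0011 -0.0018 -0.1034]
in [ 537.9 -293.1  137.3] [-0.0801 -1.0863  0.1106 -0.0011 -0.0018 -0.1034]
flat [ 543.2 -280.5   98. ] [-0.0695 -1.0612  0.0321 -0.154   0.0353 -0.1008]
```

>>> servo_tool --motion '[[[-0.001,-0.01,0.018,0,0,0,1],[-0.002,-0.034,0.064,0,0,0,1],[-0.004,-0.06,0.13,0,0,0,1],[-0.005,-0.07,0.22,0,0,0,1],[-0.006,-0.1,0.3,0,0,-0.01,1],[-0.008,-0.18,0.348,0,0,-0.02,1],[-0.01,-0.27,0.348,0,0,-0.035,1],[-0.012,-0.36,0.348,0,0,-0.05,1],[-0.014,-0.45,0.348,0,0,-0.06,1],[-0.015,-0.54,0.348,0,0,-0.07,1]]]'

```text
clock: 13.85
eef_pos: [569.7, -22.1, 256.6]
eef_rot: [2.648, -0.006, 2.845]
wrist_force: [0.6, -0.1, -2.3]
finger_gap: 15.5
finger_force: 60.0
```

>>> servo_tool --motion '[[[0,-0.09,0,0,0,-0.01,1],[-0.001,-0.18,0,0,0,-0.02,1],[-0.002,-0.27,0,0,0,-0.028,1],[-0.002,-0.35,0,0,0,-0.033,1],[-0.003,-0.399,0,0,-0.002,-0.0335,1],[-0.003,-0.399,0,0,-0.002,-0.0335,1],[-0.003,-0.399,0,0,-0.002,-0.0335,1],[-0.003,-0.399,0,0,-0.002,-0.0335,1]]]'

```text
clock: 14.65
eef_pos: [568.8, -218.7, 256.3]
eef_rot: [2.645, -0.0, 2.742]
wrist_force: [-1.0, 0.0, -1.1]
finger_gap: 15.4
finger_force: 60.0
```

Run:
```python
from h import *
from cell import manip
apply([-0.015, -0.54, 0.348, 0, 0, -0.07]); apply([-0.003, -0.399, 0, 0, -0.002, -0.0335])
s=manip.read_state(); p,Rm=cmdpose(); print(s['clock'],s['eef_pos'],p,s['wrist_force'],s['finger_gap'],s['joints'])
Rs=R.from_euler('xyz',s['eef_rot']).as_matrix()
Rc=np.c_[Rs[:,1],Rs[:,0],-Rs[:,2]]; o=s['eef_pos']-Rc@[0,-.13,8]; print('rot err cmd',np.degrees(R.from_matrix(Rm@Rs.T).as_rotvec()))
c=grab('wrist','w7'); cv2.imwrite('pics/w7.png',c['frame'][:,:,::-1]); L=(cloud(c).reshape(-1,3)-o)@Rc
k=(abs(L[:,2]-5)<7)&(abs(L[:,1])<75)&(abs(L[:,0])<80)&(abs(L[:,0])>25); A=np.c_[L[k][:,:2],np.ones(k.sum())]; print('top face',k.sum(),np.linalg.lstsq(A,L[k][:,2],rcond=None)[0])
k=(abs(L[:,2]-5)<8)&(abs(L[:,1])<95)&(abs(L[:,0])<125); print(np.percentile(L[k],[.2,99.8],axis=0).round(1))
x,y=L[k][:,0],L[k][:,1]
yy=np.array([(xc,np.percentile(y[abs(x-xc)<4],99.5),np.percentile(y[abs(x-xc)<4],.5)) for xc in range(-70,81,10) if (abs(x-xc)<4).sum()>50]); print(yy.round(1).tolist())
```

```text
14.65 [ 568.84203101 -218.66714102  256.27731675] [ 568.91 -219.46  255.95] [-1.01828731  0.02154919 -1.05250911] 15.381282489043281 [-0.63580564  0.44363618  1.28346741  0.48135727  1.54419344 -1.85151918]
rot err cmd [ 0.00651928 -0.00253431 -0.03730103]
top face 29018 [-2.01119928e-03  3.74888374e-03  5.21687681e+00]
[[-113.6  -81.2    3.1]
 [  90.4   81.2    7.9]]
[[-70.0, 81.1, -17.1], [-60.0, 81.1, -17.2], [-50.0, 81.1, -17.3], [-40.0, 81.1, -17.4], [-30.0, 81.1, -17.0], [-20.0, 81.1, -79.8], [-10.0, 81.1, -82.2], [0.0, 81.2, -82.4], [10.0, 81.2, -82.0], [20.0, 81.1, -79.0], [30.0, 81.1, -17.1], [40.0, 81.1, -17.4], [50.0, 81.1, -17.4], [60.0, 81.1, -17.4], [70.0, 81.1, -17.4], [80.0, 81.1, -27.8]]
```

View pics/w7.png

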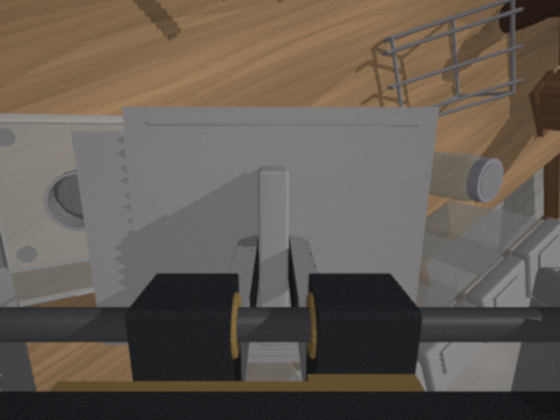

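The cover is held square, plate edge to edge, with the bin and scoop beyond it at left (75,195). Next I'll approach the hood and slide the lip in along its own tilt.

>>> servo_tool --motion '[[[-0.012,-0.028,-0.063,0,0,0,1],[-0.024,-0.056,-0.125,0,0,0,1],[-0.036,-0.085,-0.187,0,0,0,1],[-0.036,-0.085,-0.187,0,0,0,1],[-0.042,-0.1,-0.2,0,0,0,1],[-0.05,-0.117,-0.213,0,0,0,1],[-0.056,-0.132,-0.224,0,0,0,1],[-0.061,-0.145,-0.235,0,0,0,1],[-0.061,-0.145,-0.235,0,0,0,1],[-0.061,-0.145,-0.235,0,0,0,1]]]'

```text
clock: 15.7
eef_pos: [538.5, -292.1, 138.6]
eef_rot: [2.645, -0.0, 2.741]
wrist_force: [-0.3, 0.4, -1.3]
finger_gap: 15.1
finger_force: 60.0
```

```bash
cat >> h.py <<'E'
a=np.radians(67.07); C=np.array([537.2,-294.3,0]); bx=np.array([np.cos(a),np.sin(a),0]); by=np.array([-np.sin(a),np.cos(a),0]); bz=np.array([0,0,1.]); h0=np.array([0,-.13,8.])
def pose(th,piv):
    t=np.radians(th); cx=bx*np.cos(t)+bz*np.sin(t); cz=-bx*np.sin(t)+bz*np.cos(t); Rc=np.c_[cx,by,cz]
    return C+piv[0]*bx+piv[1]*by+piv[2]*bz+83*cx+Rc@h0, np.c_[by,cx,-cz]
def cover(p,Rs):  # -> pivot in bin frame, tilt, yaw err, roll
    Rc=np.c_[Rs[:,1],Rs[:,0],-Rs[:,2]]; B=np.c_[bx,by,bz]; o=p-Rc@h0; Q=B.T@Rc
    return B.T@(o+Rc@[-83,0,0]-C),np.degrees([np.arcsin(Q[2,0]),np.arctan2(Q[1,0],Q[0,0]),np.arcsin(Q[2,1])])
def now():
    from cell import manip
    s=manip.read_state(); p,Rm=cmdpose(); print('t',s['clock'],'F',s['wrist_force'].round(1),'M',np.round(s['moment'],2),'gap',round(s['finger_gap'],1))
    print(' meas',*[x.round(2) for x in cover(s['eef_pos'],R.from_euler('xyz',s['eef_rot']).as_matrix())],' cmd',*[x.round(2) for x in cover(p,Rm)])
E
python3 - <<'E'
from h import *
apply([-0.061, -0.145, -0.235, 0, 0, 0]); now()
for th,z in((28,91),(25,90.5),(22,90.5),(19,90.5),(16,90.5),(13,90.5),(11,90.5),(9,90.5),(7,90.5)): print(th,need(*pose(th,(-67.5,0.3,z))).tolist())
E
```

```text
t 15.7 F [-0.3  0.4 -1.3] M [-0.31  0.01 -0.04] gap 15.1
 meas [-6.661e+01 -8.000e-02  9.199e+01] [28.44 -0.05  0.03]  cmd [-6.655e+01 -3.000e-02  9.189e+01] [28.44 -0.03  0.03]
28 [-0.0012, -0.0008, -0.0028, -0.0023, 0.0008, 0.0001]
25 [0.0007, 0.0035, -0.0112, -0.0176, 0.0073, 0.0001]
22 [0.0023, 0.0074, -0.0189, -0.033, 0.0138, 0.0001]
19 [0.0038, 0.0109, -0.0267, -0.0483, 0.0203, 0.0001]
16 [0.0051, 0.014, -0.0348, -0.0637, 0.0268, 0.0001]
13 [0.0063, 0.0168, -0.043, -0.079, 0.0333, 0.0001]
11 [0.007, 0.0184, -0.0485, -0.0893, 0.0376, 0.0001]
9 [0.0076, 0.0198, -0.0541, -0.0995, 0.042, 0.0001]
7 [0.0081, 0.0211, -0.0598, -0.1097, 0.0463, 0.0001]
```

The lip is in with no contact force. I'll swing down to 9°.

>>> servo_tool --motion '[[[-0.001,-0.001,-0.003,-0.0023,0.0008,0,1],[0.0007,0.0035,-0.011,-0.0176,0.0073,0,1],[0.0023,0.0074,-0.019,-0.033,0.0138,0,1],[0.0038,0.011,-0.0267,-0.0483,0.0203,0,1],[0.005,0.014,-0.035,-0.0637,0.0268,0,1],[0.0063,0.0168,-0.043,-0.079,0.0333,0,1],[0.007,0.0184,-0.0485,-0.0893,0.0376,0,1],[0.0076,0.02,-0.054,-0.0995,0.042,0,1],[0.0076,0.02,-0.054,-0.0995,0.042,0,1],[0.0076,0.02,-0.054,-0.0995,0.042,0,1]]]'

```text
clock: 16.7
eef_pos: [542.4, -281.7, 111.8]
eef_rot: [2.984, 0.0, 2.741]
wrist_force: [-0.2, -0.2, -1.7]
finger_gap: 15.5
finger_force: 60.0
```

Run:
```python
from h import *
apply([0.0076, 0.02, -0.054, -0.0995, 0.042, 0]); now()
c=grab('wrist','w8')
W=cloud(c).reshape(-1,3)-C; L=W@np.c_[bx,by,bz]
k=(L[:,2]>90)&(L[:,2]<125)&(L[:,0]>95)&(L[:,0]<125)&(abs(L[:,1])<30); print('catch',k.sum(), np.percentile(L[k],[2,50,98],axis=0).round(1) if k.sum() else '')
for th in(7.5,6,4.5,3,1.5,0,-.5): print(th,need(*pose(th,(-68,0.3,90))).tolist())
```

```text
t 16.7 F [-0.2 -0.2 -1.7] M [-0.06 -0.08 -0.01] gap 15.5
 meas [-67.11   0.25  90.81] [ 9.04  0.   -0.02]  cmd [-67.41   0.36  90.57] [ 9.   -0.02  0.  ]
catch 2249 [[ 95.3 -27.5 112.8]
 [102.3   1.7 121.3]
 [121.   28.1 123.4]]
7.5 [-0.0, -0.0001, -0.0054, -0.0077, 0.0032, 0.0001]
6 [0.0003, 0.0007, -0.0096, -0.0153, 0.0065, 0.0001]
4.5 [0.0007, 0.0015, -0.0139, -0.023, 0.0097, 0.0001]
3 [0.0009, 0.0021, -0.0182, -0.0307, 0.013, 0.0001]
1.5 [0.0012, 0.0026, -0.0226, -0.0384, 0.0162, 0.0001]
0 [0.0014, 0.0031, -0.0269, -0.046, 0.0195, 0.0001]
-0.5 [0.0014, 0.0032, -0.0283, -0.0486, 0.0206, 0.0001]
```

>>> servo_tool --motion '[[[0,0,-0.0054,-0.0077,0.0032,0,1],[0.0003,0.0007,-0.0096,-0.0153,0.0065,0,1],[0.0007,0.0015,-0.0139,-0.023,0.0097,0,1],[0.0009,0.002,-0.018,-0.0307,0.013,0,1],[0.0009,0.002,-0.018,-0.0307,0.013,0,1]]]'

```text
clock: 17.25
eef_pos: [543.0, -281.4, 103.1]
eef_rot: [3.093, 0.002, 2.741]
wrist_force: [-2.5, -6.1, 3.4]
finger_gap: 15.5
finger_force: 60.0
```

Run:
```python
from h import *
apply([0.0009, 0.002, -0.018, -0.0307, 0.013, 0]); now()
for th in(1.5,0,-.5,-1): print(th,need(*pose(th,(-68,0.3,90))).tolist())
```

```text
t 17.25 F [-2.5 -6.1  3.4] M [-0.69  0.11 -0.02] gap 15.5
 meas [-68.34  -0.19  91.02] [ 2.81 -0.   -0.09]  cmd [-68.06   0.33  90.12] [ 3.   -0.02  0.  ]
1.5 [0.0003, 0.0006, -0.0046, -0.0077, 0.0032, 0.0001]
0 [0.0005, 0.0011, -0.0089, -0.0153, 0.0065, 0.0001]
-0.5 [0.0005, 0.0012, -0.0103, -0.0179, 0.0076, 0.0001]
-1 [0.0006, 0.0013, -0.0118, -0.0205, 0.0086, 0.0001]
```

>>> servo_tool --motion '[[[0.0003,0.0006,-0.0046,-0.0077,0.0032,0,1],[0.0005,0.001,-0.009,-0.0153,0.0065,0,1],[0.0005,0.001,-0.01,-0.018,0.0076,0,1],[0.0005,0.001,-0.01,-0.018,0.0076,0,1]]]'

```text
clock: 17.65
eef_pos: [543.2, -281.0, 98.8]
eef_rot: [-3.13, 0.002, 2.741]
wrist_force: [-5.7, -3.5, 13.1]
finger_gap: 15.4
finger_force: 60.2
```

Run:
```python
from h import *
apply([0.0005, 0.001, -0.01, -0.018, 0.0076, 0]); now()
for th,z in((-.5,89),(-1,89),(-1,88)): print(th,z,need(*pose(th,(-68,0.3,z))).tolist())
```

```text
t 17.65 F [-5.7 -3.5 13.1] M [ 0.17  0.52 -0.01] gap 15.4
 meas [-68.51  -0.25  91.76] [-0.68 -0.02 -0.11]  cmd [-68.1   0.3  90.2] [-0.52 -0.02 -0.  ]
-0.5 89 [0.0, 0.0002, -0.0023, 0.0001, -0.0, 0.0001]
-1 89 [0.0001, 0.0003, -0.0038, -0.0025, 0.001, 0.0001]
-1 88 [0.0001, 0.0003, -0.0058, -0.0025, 0.001, 0.0001]
```

>>> servo_tool --motion '[[[0,0,-0.003,-0.0015,0.0006,0,1],[0,0,-0.005,-0.0025,0.001,0,1],[0,0,-0.005,-0.0025,0.001,0,1]]]'

```text
clock: 17.95
eef_pos: [543.3, -281.2, 98.6]
eef_rot: [-3.121, 0.003, 2.741]
wrist_force: [-15.3, 0.2, 33.7]
finger_gap: 15.9
finger_force: 60.4
```

Run:
```python
from h import *
apply([0,0,-.005,-.0025,.001,0]); now()
for nm in('wrist','scene','top'):
    c=grab(nm,'c9'+nm)
    L=(cloud(c).reshape(-1,3)-C)@np.c_[bx,by,bz]
    k=(L[:,2]>104)&(L[:,2]<117)&(L[:,0]>92)&(L[:,0]<125)&(abs(L[:,1])<25); print(nm,'catch',k.sum(), np.percentile(L[k],[5,50,95],axis=0).round(1).tolist() if k.sum() else '')
    k=(L[:,2]>85)&(L[:,2]<104)&(abs(L[:,0]-15)<88)&(abs(L[:,1])<78)&(abs(L[:,0]-15)>25); A=np.c_[L[k][:,:2],np.ones(k.sum())]; print(k.sum(),np.linalg.lstsq(A,L[k][:,2],rcond=None)[0] if k.sum()>20 else '')
```

```text
t 17.95 F [-15.3   0.2  33.7] M [ 1.19  2.4  -0.09] gap 15.9
 meas [-68.64  -0.38  92.31] [-1.16 -0.04 -0.19]  cmd [-68.16   0.3   88.41] [-1.   -0.02 -0.01]
wrist catch 2872 [[104.3, -17.3, 105.3], [110.4, 1.7, 113.2], [120.3, 19.4, 114.5]]
35341 [2.59375872e-03 1.89558766e-03 9.57626036e+01]
scene catch 40 [[109.4, -19.2, 108.8], [118.2, -3.2, 113.1], [124.4, 17.6, 115.4]]
752 [ 3.86342306e-03 -1.25511420e-03  9.47598709e+01]
top catch 63 [[108.7, -15.5, 106.0], [115.8, 3.0, 111.6], [123.7, 19.4, 115.4]]
191 [ 3.42856813e-03 -1.40510530e-02  9.51782376e+01]
```

>>> servo_tool --motion '[[[0,0,0.004,0.001,0,0,1],[0,0,0.007,0.002,-0.001,0,1],[0,0,0.007,0.002,-0.001,0,1]]]'

```text
clock: 18.4
eef_pos: [543.1, -280.6, 98.7]
eef_rot: [-3.13, 0.002, 2.741]
wrist_force: [-0.6, -3.3, 5.8]
finger_gap: 15.4
finger_force: 60.0
```

Run:
```python
from h import *
apply([0,0,.007,.002,-.001,0]); now()
for nm in('w4','c9wrist','wrist','top0','c9top'):
    c=grab('wrist','w10') if nm=='wrist' else load(nm)
    L=(cloud(c).reshape(-1,3)-C)@np.c_[bx,by,bz]
    k=(L[:,2]>110)&(L[:,2]<116)&(L[:,0]>95)&(L[:,0]<130)&(abs(L[:,1])<25); print(nm,'catch',k.sum(), np.percentile(L[k],[5,50,95],axis=0).round(1).tolist() if k.sum() else '')
    k=(L[:,2]>88)&(L[:,2]<104)&(abs(L[:,0]-15)<88)&(abs(L[:,1])<78)&(abs(L[:,0]-15)>25); A=np.c_[L[k][:,:2],np.ones(k.sum())]; print(k.sum(),np.linalg.lstsq(A,L[k][:,2],rcond=None)[0] if k.sum()>20 else '')
```

```text
t 18.4 F [-0.6 -3.3  5.8] M [-0.04 -0.24 -0.13] gap 15.4
 meas [-6.815e+01  7.000e-02  9.170e+01] [-0.67 -0.03 -0.09]  cmd [-68.11   0.29  91.32] [-0.6  -0.02 -0.04]
w4 catch 730 [[106.6, -17.8, 111.7], [113.7, 0.0, 113.6], [120.7, 17.9, 114.9]]
1152 [1.15608124e-02 1.85290107e-03 9.06923047e+01]
c9wrist catch 2158 [[106.6, -17.3, 110.8], [112.8, 1.6, 113.5], [120.6, 19.1, 114.6]]
35341 [2.59375872e-03 1.89558766e-03 9.57626036e+01]
wrist catch 2123 [[106.7, -17.1, 110.9], [112.9, 1.8, 113.5], [120.6, 19.1, 114.6]]
35160 [2.49736451e-03 2.06367841e-03 9.57792020e+01]
top0 catch 34 [[109.8, -17.2, 111.2], [117.7, -1.0, 113.4], [124.6, 20.4, 115.8]]
59 [-9.68839303e-04 -7.04002093e-03  9.14231878e+01]
c9top catch 42 [[109.3, -14.3, 110.2], [116.2, 2.3, 112.7], [123.7, 19.4, 115.6]]
187 [ 1.35806322e-03 -1.13530696e-02  9.54364791e+01]
```

The catch is back at its rest position and the cover is flat. I'll release and back off.

>>> servo_tool --motion '[[[0,0,0,0,0,0,0.7],[0,0,0,0,0,0,0.5],[0,0,0,0,0,0,0.5],[0,0,0,0,0,0,0.5],[0,0,0.02,0,0,0,0.5],[0,0,0.1,0,0,0,0.5],[0,0,0.2,0,0,0,0.5],[0,0,0.3,0,0,0,0.5],[-0.05,0,0.36,0,0,0,0.5],[-0.1,0,0.4,0,0,0,0.5]]]'

```text
clock: 19.45
eef_pos: [492.5, -280.4, 301.7]
eef_rot: [-3.13, 0.004, 2.742]
wrist_force: [0.4, -0.0, 0.8]
finger_gap: 47.1
finger_force: 0.0
```

>>> servo_tool --motion '[[[-0.08,0.04,0,0,0,0,0.5],[-0.16,0.08,0,0,0,0,0.5],[-0.2,0.16,0,0,0,0,0.5],[-0.2,0.24,0,0,0,0,0.5],[-0.2,0.24,0,0,0,0,0.5],[-0.2,0.24,0,0,0,0,0.5]]]'

```text
clock: 20.05
eef_pos: [393.0, -160.2, 299.4]
eef_rot: [-3.131, 0.002, 2.742]
wrist_force: [0.3, -0.5, -0.9]
finger_gap: 47.1
finger_force: 0.0
```

Run:
```python
from h import *
from cell import manip
s=manip.read_state(); print(s['clock'],s['eef_pos'],s['wrist_force'],s['finger_gap'])
for nm in('top','scene','wrist'):
    c=grab(nm,'e'+nm); L=(cloud(c).reshape(-1,3)-C)@np.c_[bx,by,bz]
    k=(L[:,2]>88)&(L[:,2]<104)&(abs(L[:,0]-15)<85)&(abs(L[:,1])<75)&(abs(L[:,0]-15)>25); A=np.c_[L[k][:,:2],np.ones(k.sum())]; print(nm,k.sum(),np.linalg.lstsq(A,L[k][:,2],rcond=None)[0] if k.sum()>20 else '')
    k=(L[:,2]>116)&(L[:,2]<130)&(abs(L[:,0]-15)<20)&(abs(L[:,1])<60); print('bar',k.sum(),L[k].mean(0).round(1) if k.sum() else '')
    if nm=='scene': zoom(c,140,130,460,330,2.4,'pics/end.png')
t0,t1=load('top0'),load('etop'); d=np.abs(t0['frame'].astype(int)-t1['frame']).sum(2)>90; ys,xs=np.where(d[100:285,30:470]); n,_,st,_=cv2.connectedComponentsWithStats(d[100:285].astype(np.uint8)); print([x.tolist() for x in st[1:] if x[4]>25])
```

```text
20.05 [ 392.99209855 -160.18543293  299.36427627] [ 0.3232653  -0.49771241 -0.88375169] 47.130976235323736
top 1480 [ 1.98918228e-03 -2.24961500e-03  9.51039806e+01]
bar 152 [ 17.6   0.6 121.4]
scene 842 [1.79419361e-03 2.11964372e-03 9.49567896e+01]
bar 107 [ 19.4  -2.7 120.3]
wrist 3337 [-1.94582285e-04  1.24940195e-03  9.56457765e+01]
bar 434 [ 15.1  -8.2 121. ]
[[229, 67, 21, 16, 69], [201, 79, 6, 30, 48], [353, 78, 34, 14, 153], [210, 85, 11, 7, 57], [242, 85, 8, 13, 76], [388, 92, 18, 12, 97], [241, 101, 6, 12, 59], [297, 108, 87, 77, 3852], [447, 108, 6, 10, 33], [289, 111, 19, 38, 351], [274, 131, 16, 18, 212], [430, 131, 27, 15, 213], [504, 132, 16, 6, 31], [491, 138, 28, 7, 83], [473, 148, 45, 18, 496], [512, 157, 23, 28, 544], [385, 167, 87, 18, 769]]
```

View pics/end.png

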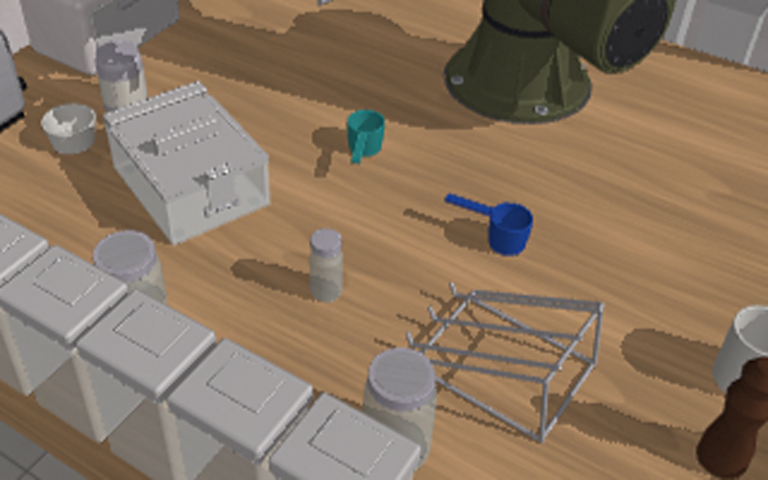

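The final scene view shows the cover lying flat on the bin at (185,140) with the catch over its rear edge at (218,190). The drainer at (510,350) is empty and the other things stand where they were.

```bash
python3 -c "
from cell import manip
print(manip.sign_off())"
```

```text
the job is handed in; nothing more can be done
None
```

The job is done and handed in at about 20 s: the scoop was set down inside the bin, the cover is hooked under the hood, snapped under the rear catch and lying flat, the gripper is clear, and the other things look unmoved in the final view.

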